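# Offer up a bath port cover to its hinge and hold it for the pin

## Task

The hinge of a calibration-bath port cover is being refitted: first sort its loose hardware, laying the L-shaped hinge pin in the oblong tray and the thumb nut in the square tray. Then take the cover with two knuckles by its rib handle, bring its knuckles into the two gaps between the jamb's three knuckles without forcing, and line the holes up with the cover level so that the pin could be slid straight through. Finish while still holding the cover there, in the gripper and carried by nothing else; leave the one-knuckle cover and everything else on the bench where it is.

Things in the scene. Friction and masses are not known exactly. Their poses are not given: they have to be found in the camera images.
- cover: port cover: aluminium plate 80 (x) by 100 (y) by 10 mm, black rib handle upright in its middle, 14 thick (x), 50 long (y), top 46 above the underside; about 0.35 kg. TWO steel hinge knuckles on its +x edge, outside diameter 24, holes 14, each 16 wide (y), centred at y = -20 and +20. Starts flat on the bench. Origin: centre of the plate's underside; z up, +x towards the knuckles
- cover_axis (a point): the middle of the cover's hinge axis, between its two knuckles: 57 mm from the plate's centre in +x, 12 mm above the underside; y runs along the hole axis, axes as the cover's
- cover_grip (a point): the middle of the cover's rib handle at grasp height, 34 mm above the underside of the plate (24 mm above its top face, 12 mm below the rib's top); pinch across the rib, fingers closing along x; axes as the cover's
- jamb: jamb block fixed upright on the bench, 40 (x) by 130 (y) mm, top at 98 (its leaf at 104, knuckles at 112), on a dark foot 150 wide, 8 high. On its -x face a steel leaf with THREE knuckles, outside diameter 24, holes 14, each 18 wide, centred at y = -40, 0, +40, leaving two 22 mm gaps. Origin: under the block's centre on the bench; z up
- jamb_axis (a point): middle of the jamb's hinge axis, inside the middle knuckle, 100 mm above the bench, 37.5 mm to -x of the block's centre; y along the hole axis, +x into the block. The leaf's face is 13.5 mm behind the axis, so a cover knuckle in a gap meets it 1.5 mm past true. The gaps are open above, below and to -x
- pin: L-shaped steel hinge pin, round rod 10 mm thick lying flat: straight shaft 80 mm long along x, from -40 to +40 mm, then a short arm 26 mm long in +y at the +x end. Origin: under the middle of the shaft, at bench height; centre of mass about 10 mm towards the arm; about 60 g
- nut: round steel thumb nut standing upright, 28 mm diameter and 16 mm high with an 18 mm diameter neck to 22 mm height. Origin: centre of its underside, z up; about 50 g
- long_tray: oblong open grey tray fixed to the bench, 90 (x) by 150 (y) by 30 mm high, walls 4 mm, floor 4 mm. Origin: centre of its underside
- square_tray: square open grey tray fixed to the bench, 90 by 90 by 30 mm high, walls 4 mm, floor 4 mm. Origin: centre of its underside
- single_cover: port cover: aluminium plate 80 (x) by 100 (y) by 10 mm, black rib handle upright in its middle, 14 thick (x), 50 long (y), top 46 above the underside; about 0.35 kg. Only ONE knuckle, 40 mm wide, in the middle of its +x edge: does not fit this jamb, stays where it is. Origin: centre of the plate's underside
- screwdriver: screwdriver lying on the bench, about 0.2 m long, stays where it is
- wrench: wrench about 0.2 m long lying on the bench, stays where it is
- jar: small closed jar, 52 mm diameter, 75 mm high, stays where it is
- sleeve: upright copper sleeve, 32 mm diameter, 50 mm high, stays where it is
- plug: black stepped terminal plug standing upright, 22 mm diameter, 34 mm high, stays where it is
- carton: small cardboard carton, 50 by 70 by 35 mm high, stays where it is
There are look-alikes about, which are no part of the job. Leave any black or green look-alike of the pin alone. Leave any turquoise look-alike of the cover alone.

How it is judged (in metres and radians):
On the way, in this order (a step that is already met when the one before it is completed fails the run):
1. the hinge pin lies in the oblong tray and the thumb nut in the square tray, both let go (x of pin in the frame of long_tray between -0.041 and 0.041 m and y of pin in the frame of long_tray between -0.071 and 0.071 m and z of pin in the frame of long_tray between -0.005 and 0.02 m and contact force between the fingers and pin below 0.1 N and x of nut in the frame of square_tray between -0.041 and 0.041 m and y of nut in the frame of square_tray between -0.041 and 0.041 m and z of nut in the frame of square_tray between -0.005 and 0.02 m and contact force between the fingers and nut below 0.1 N), for 0.2 s.
2. the two-knuckle cover is lifted off the bench in the gripper (height (world z) of cover above 0.05 m and contact force between the fingers and cover above 2 N), for 0.2 s.
At the end, for the whole second after the job is handed in: Pin in oblong tray, nut in square tray (under 20 mm above its underside), let go; cover axis within 3 mm of the jamb's in jamb x and height, 5 mm along it, hole axes within 0.06 rad, cover level within 0.1 rad, still, gripped (over 2 N), pressing the jamb under 10 N (all of step 1 and x of cover_axis in the frame of jamb_axis between -0.003 and 0.003 m and z of cover_axis in the frame of jamb_axis between -0.003 and 0.003 m and y of cover_axis in the frame of jamb_axis between -0.005 and 0.005 m and angle between the y axis of cover_axis and the y axis of jamb_axis, either way round below 0.06 rad and angle between cover's own z axis and vertical below 0.1 rad and contact force between the fingers and cover above 2 N and contact force between cover and jamb below 10 N and linear speed of cover below 0.02 m/s and height (world z) of cover above 0.07 m); the arm keeps its last pose, push and grip.
It fails at once if the cover is forced against the jamb (over 25 N) (contact force between cover and jamb above 25 N).
It fails at once if the one-knuckle cover or another bystander is moved more than 25 mm (distance of any of single_cover, screwdriver, wrench, jar, sleeve, plug, carton from where it was at the start of the episode above 0.025 m).
It also fails if it takes over 72 s, if anything falls off the work surface, if the arm or the gripper's body presses on something with over 40 N, if the wrist force passes 120 N, or if a joint passes its speed limit or range.

## Robot

A 6-joint arm with a two-finger parallel gripper is mounted at the origin on the work surface. World frame = base frame: x ahead of the robot, y to its left, z up, the work surface at z = 0. Lengths are in m, angles in degrees, forces in N, time in s.
With the tool pointing down it reaches from about 0.4 to 0.825 m from the base axis. Payload 7 kg.
Tool frame: the origin (TCP) lies at the very end of the fingers, on their centre line; the grasp point (between the pads) lies 19 mm behind it; z points along the fingers, y is the line along which they close (so a half turn about z gives the same grasp; the last joint's range is limited). The gripper opens to 88 mm and grips with 3 to 60 N. Pads are 19 mm wide; open, the fingers measure 130 mm over their backs; the gripper's body (78 mm by 193 mm) begins 47 mm behind the grasp point.
Start: joints at [-60.155, 20.546, 0.682, 0, -70.136, -16.507], TCP at [0.156, -0.657, 0.227] pointing down, gripper open.
Joint ranges: [-176.03, 176.03], [-82.01, 121.73], [-58.28, 71.71], [-173.87, 95.51], [-174.79, -0.11], [-173.66, 173.66]. Speed limits (degrees/s): [136.94, 136.94, 172.46, 180, 180, 180].

## Interface

Orientations are given as [roll, pitch, yaw] about the fixed x, y, z axes, in that order (R = Rz(yaw) Ry(pitch) Rx(roll)).
In Python, from plant import get_obs, snapshot, camera_params, close_job, boxes_of, cut_out, landmark_of gives the robot as it stands.
- The arm moves only by the shell command python3 -m inch 'ROWS' [OPENING]. ROWS is text: rows parted by semicolons, each of 6 numbers parted by spaces: the shift along the tool's x, y, z in units of 30 cm (1.0 is 30 cm), then the turn, a rotation vector about the tool's x, y, z in units of pi rad (1.0 is pi rad). A call has 1 to 10 rows; each row is the pose to reach, as a shift and turn from the pose commanded when the call began, along the tool's axes at that moment, turning the shorter way round; what a row does not reach only later rows make up. A row lasts 1/12 s, in which the tool goes at most 41.7 mm and 7.16 degrees, less where a joint would pass 70% of its speed; a pose out of reach is approached as far as the arm can. A call with a number of a shift or a turn outside -1 to 1 is refused whole. A call with a gripper value outside its range is refused whole. OPENING is the closure, from -1 (fully open) to 1 (shut), set as the call begins (- or left out, the last holds). The fingers move at their own pace and stop on an object; the grip force is fixed at half the most. Time passes only in rows, so rows that repeat a pose let the fingers close. It gives the time, the measured TCP pose, the force, the opening and the grip force at its end, in the units of the state.
- get_obs(): the state, without advancing time (a new reading comes with each control period).
- snapshot(name): name is "side" or "top" or "wrist"; returns the picture (480x640x3 uint8, red, green, blue); there is no depth.
- camera_params(name): a dict with "mtx" (3x3 intrinsics, pixels), "k1" (the pictures are not rectified: a ray, as slopes to the right and down, at radius r is drawn at 1 + k1 r^2 times it, then the intrinsics apply), "rvec" (rotation vector, rad) and "tvec" (3), from world to camera coordinates, as OpenCV has them. Camera axes: x right, y down, z forward; pixel columns grow to the right and rows downward; lengths in m; the calibration is good to about 2 mm. A picture is of the moment at which its call begins: read the wrist's pose just before it. camera_params takes no time and is no camera call; for the wrist camera it gives the pose at the moment of the call.
- close_job(): hands the job in; it is judged then, once.
Trained networks look in the newest picture that a camera, given by its name, has taken for a name from the list of things; names that differ only in an ending like _2 or _b are one class to them, and where a whole thing is asked for, a point or a joint stands for the part that bears it (a point fixed in the world has none). Each returns a list of dicts, best first, with "p" (0 to 1); they miss things now and then, are a little off and sometimes report something else, mostly with a low value. They report only what shows in the picture. A call takes as long as a camera call. They do not tell look-alikes from the thing itself.
- boxes_of(camera, thing): "rect" ([left, top, width, height] in pixels, round what is visible of it).
- cut_out(camera, thing): "pixels" (480x640 bool, what is visible of it) and "rect" ([left, top, width, height] in pixels, round what is visible of it).
- landmark_of(camera, thing): "uv" ([column, row] in pixels: a listed point, or the origin of a listed thing).
The state is a dict: "clock": time; "joint_pos": joint angles; "qvel": joint speeds; "tau": joint torques, N m; "tool_pos": TCP position; "orientation": TCP orientation; "force": force on the tool from outside, world axes, zero at the start; "moment": the same for the moment, N m; "opening": finger opening in m; "gripper_force": force on a finger pad.
Only numpy, scipy, OpenCV 4.12 (cv2) and the standard library are available. Lean on these libraries where they do the work, as an engineer would, in place of code of your own. Each camera call takes 0.05 s, during which the arm holds its last target. There are 200 camera calls.

## Working session

There is one attempt and no reset: what is moved stays moved. The work goes in short steps, Python scripts to look and compute and a shell command to move; the robot and the scene stay as the last step left them, time stands still between calls to the robot, and variables do not carry over. Pictures are saved under pics/ and viewed, at most 10 in all, crops included, and the job is handed in when it is done.

```bash
ls; mkdir -p pics; cat > h.py <<'E'
import numpy as np, cv2
from plant import *
from scipy.spatial.transform import Rotation as R
def shot(n,f=None):
    im=snapshot(n); 
    if f: cv2.imwrite('pics/'+f,im[:,:,::-1])
    return im
def ray(cam,uv,z,cp=None):
    c=cp or camera_params(cam); K=np.array(c['mtx']); d0=(np.linalg.inv(K)@[uv[0],uv[1],1])[:2]
    d=d0.copy()
    for _ in range(20): d=d0/(1+c['k1']*(d@d))
    Rm=cv2.Rodrigues(np.array(c['rvec'],float))[0]; t=np.array(c['tvec']).ravel()
    o=-Rm.T@t; v=Rm.T@np.array([d[0],d[1],1]); return o+v*(z-o[2])/v[2]
def proj(cam,P,cp=None):
    c=cp or camera_params(cam); K=np.array(c['mtx']); Rm=cv2.Rodrigues(np.array(c['rvec'],float))[0]
    p=Rm@np.array(P)+np.array(c['tvec']).ravel(); d=p[:2]/p[2]; d=d*(1+c['k1']*(d@d)); return K[:2,:2]@d+K[:2,2]
def step(P,yaw=None,rpy=None):
    "units from current measured pose to TCP P, tool down with yaw (deg)"
    o=get_obs(); R0=R.from_euler('xyz',o['orientation'],degrees=True)
    s=R0.inv().apply(np.array(P)-o['tool_pos'])/0.3
    Rt=R.from_euler('xyz',rpy if rpy is not None else [180,0,yaw],degrees=True)
    r=(R0.inv()*Rt).as_rotvec()/np.pi
    print(np.round(s,4),np.round(r,4), 'rows', np.linalg.norm(s)*300/41.7, np.linalg.norm(r)*180/7.16)
E
python3 - <<'E'
from h import *
print(get_obs())
for n in ['top','side']:
    shot(n,n+'0.png'); c=camera_params(n); print(n,c)
    for t in ['cover','cover_axis','cover_grip','jamb','jamb_axis','pin','nut','long_tray','square_tray','single_cover']:
        zz={'cover_axis':.012,'cover_grip':.034,'jamb_axis':.1}.get(t,0)
        print(t,[(np.round(d['uv']),round(d['p'],2),np.round(ray(n,d['uv'],zz)[:2],3)) for d in landmark_of(n,t)[:4]])
E
```

```text
pics
{'clock': 0.0, 'joint_pos': array([-6.01555046e+01,  2.05904457e+01,  6.32237632e-01, -1.94586211e-02,
       -7.01354998e+01, -1.65065603e+01]), 'qvel': array([-0.12015895, -0.07040399,  0.03337956, -0.00108303, -0.01052546,
       -0.02608869]), 'tau': array([ 1.81842082e-03, -5.82716811e+01,  2.93071175e+01,  6.99735090e+00,
        6.83311999e-03, -1.44059295e-04]), 'tool_pos': array([ 0.15556548, -0.6563147 ,  0.22562427]), 'orientation': array([ 1.79904956e+02, -9.08884892e-03, -1.66668684e+02]), 'force': array([ 0.41871325, -0.4137951 ,  0.17701724]), 'moment': array([-0.03187579,  0.00944516, -0.0581971 ]), 'gripper_force': 0.0, 'opening': 0.08768268626163192}
top {'mtx': array([[448.85928364,   0.        , 317.4485394 ],
       [  0.        , 448.85928364, 242.94323333],
       [  0.        ,   0.        ,   1.        ]]), 'k1': -0.08921772123239531, 'rvec': array([ 2.12544418, -2.10253785,  0.21676201]), 'tvec': array([-0.02904956,  0.52658229,  0.90184873])}
cover [(array([125., 291.]), 0.95, array([0.423, 0.407])), (array([182., 374.]), 0.83, array([0.247, 0.265])), 
[... 2006 characters left out ...]
628, -0.055]))]
pin [(array([335., 306.]), 0.72, array([0.443, 0.057])), (array([387., 328.]), 0.61, array([0.333, 0.112])), (array([379., 280.]), 0.53, array([ 0.352, -0.044])), (array([370., 219.]), 0.25, array([ 0.381, -0.314]))]
nut [(array([246., 272.]), 0.62, array([ 0.658, -0.047])), (array([341., 258.]), 0.44, array([ 0.443, -0.125])), (array([320., 363.]), 0.32, array([0.457, 0.222]))]
long_tray [(array([311., 212.]), 0.6, array([ 0.543, -0.336]))]
square_tray [(array([370., 217.]), 0.57, array([ 0.381, -0.321])), (array([211., 237.]), 0.39, array([ 0.782, -0.188]))]
single_cover [(array([238., 425.]), 0.88, array([0.575, 0.377])), (array([352., 359.]), 0.32, array([0.397, 0.206]))]
```

View pics/top0.png

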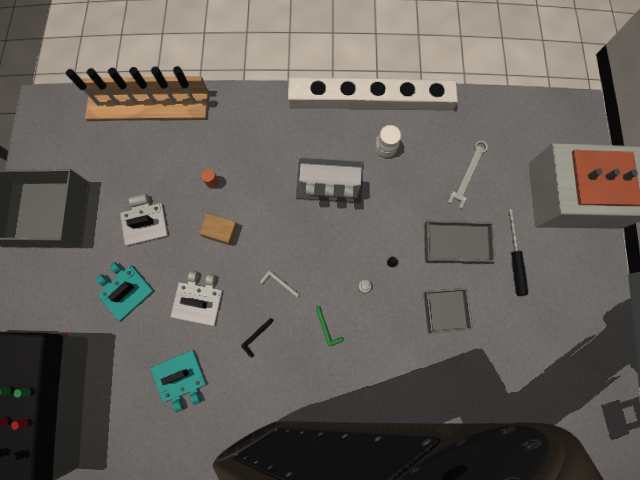

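View pics/side0.png

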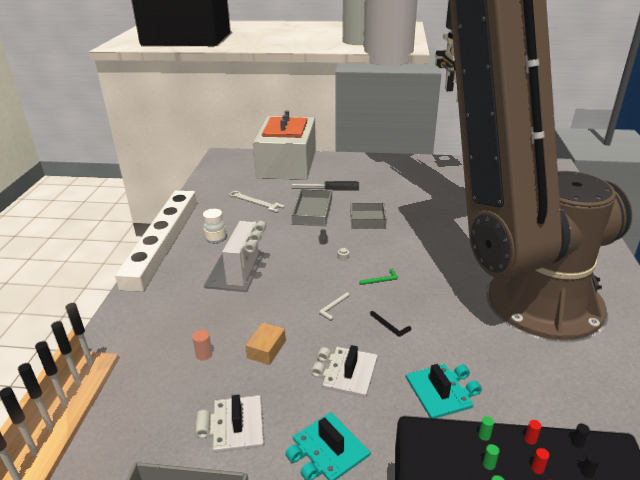

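Top view: the silver pin is at (282,284), with look-alikes in black (257,337) and green (328,328). The nut is at (365,286); the black plug at (392,262) is not it. The two-knuckle bare cover is at (197,298), with turquoise look-alikes at (125,291) and (180,377) and the one-knuckle cover at (144,221). The side view agrees: silver pin (335,306), nut (343,254), cover (347,369). My choices are the silver pin, the white nut at (365,286) and the bare-aluminium cover at (197,298). I'll make one close crop to check them and measure them at the same time.

```bash
python3 - <<'E'
from h import *
im=cv2.imread('pics/top0.png'); cv2.imwrite('pics/crop0.png',cv2.resize(im[240:345,165:385],None,fx=3.6,fy=3.6,interpolation=cv2.INTER_CUBIC))
shot('top')
for t,z in [('pin',.005),('cover',.0),('nut',.01),('long_tray',.03),('square_tray',.03),('jamb',.1)]:
    for d in cut_out('top',t)[:4]:
        v,u=np.nonzero(d['pixels']); P=np.array([ray('top',(a,b),z)[:2] for a,b in zip(u,v)]).astype(np.float32)
        c,s,a=cv2.minAreaRect(P*1000); print(t,round(d['p'],2),d['rect'],np.round(c),np.round(s),round(a,1))
print({n:np.round(camera_params('wrist')[n],3) for n in('mtx','rvec','tvec')})
c=camera_params('wrist');Rm=cv2.Rodrigues(np.array(c['rvec']))[0];o=-Rm.T@np.array(c['tvec']).ravel();ob=get_obs();R0=R.from_euler('xyz',ob['orientation'],degrees=True)
print('cam in tool',R0.inv().apply(o-ob['tool_pos']),R0.inv().apply(Rm[2]),R0.inv().apply(Rm[0]))
step([.40,-.3,.3],180); step([.37,-.04,.3],180)
E
```

```text
pin 0.79 [258.4, 269.7, 43.0, 31.6] [447.  55.] [92. 34.] 70.4
pin 0.67 [315.3, 310.4, 29.2, 36.7] [349. -41.] [86. 30.] 38.2
pin 0.48 [241.3, 317.3, 30.6, 39.2] [332. 108.] [28. 90.] 62.0
cover 0.96 [151.1, 349.8, 56.4, 63.5] [229. 269.] [113. 106.] 23.5Traceback (most recent call last):
  File "<stdin>", line 6, in <module>
  File "h.py", line 9, in ray
    c=cp or camera_params(cam); K=np.array(c['mtx']); d0=(np.linalg.inv(K)@[uv[0],uv[1],1])[:2]
            ~~~~~~~~~~~~~^^^^^
ValueError: time passes only in moves, steps and waits
```

View pics/crop0.png

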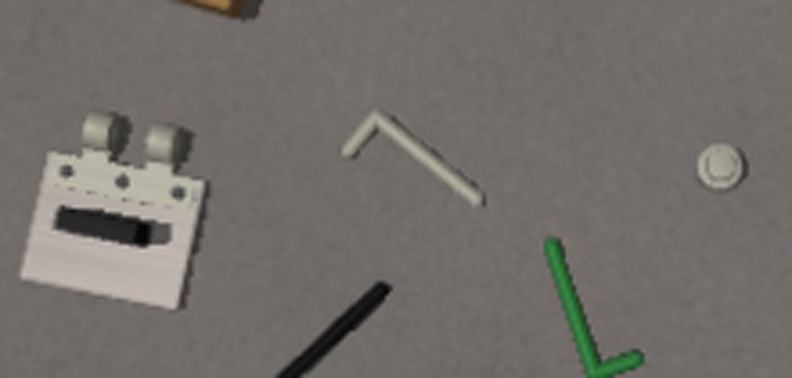

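The crop confirms the choice: bare cover with two knuckles (197,298), silver pin with its corner at (270,272) and tail at (299,296), and the neck-up nut at (365,286).

```bash
python3 - <<'E'
from h import *
cp=camera_params('top')
W=lambda u,z:ray('top',u,z,cp)[:2]
for n,(a,b),z in [('corner',(377,115),.005),('tail',(482,201),.005),('arm',(347,152),.005),('nut',(720,162),.022)]:
    print(n,np.round(W((165+a/3.6,240+b/3.6),z),4))
for t,z in [('cover',.0),('nut',.01),('long_tray',.03),('square_tray',.03),('jamb',.1)]:
    for d in cut_out('top',t)[:3]:
        v,u=np.nonzero(d['pixels']); P=np.array([W((a,b),z) for a,b in zip(u,v)]).astype(np.float32)
        c,s,a=cv2.minAreaRect(P*1000); print(t,round(d['p'],2),d['rect'],np.round(c),np.round(s),round(a,1))
c=camera_params('wrist');Rm=cv2.Rodrigues(np.array(c['rvec']))[0];o=-Rm.T@np.array(c['tvec']).ravel();ob=get_obs();R0=R.from_euler('xyz',ob['orientation'],degrees=True)
print('cam in tool',R0.inv().apply(o-ob['tool_pos']),R0.inv().apply(Rm[2]),R0.inv().apply(Rm[0]),c['mtx'][0][0])
step([.40,-.3,.3],180); step([.37,-.04,.3],180)
E
```

```text
corner [0.4703 0.0817]
tail [0.4183 0.0161]
arm [0.4472 0.0994]
nut [ 0.4417 -0.1272]
cover 0.96 [151.1, 349.8, 56.4, 63.5] [229. 269.] [113. 106.] 23.5
cover 0.93 [92.3, 264.3, 60.5, 56.1] [430. 417.] [115. 103.] 43.3
cover 0.83 [172.8, 267.5, 49.5, 56.1] [413. 240.] [106. 112.] 81.4
nut 0.62 [362.0, 281.9, 9.0, 9.4] [ 440. -127.] [25. 25.] 45.1
long_tray 0.82 [424.3, 218.9, 70.5, 44.6] [ 539. -336.] [158.  96.] 88.9
square_tray 0.92 [422.9, 287.7, 50.3, 45.8] [ 389. -302.] [91. 99.] 5.5
square_tray 0.6 [259.6, 270.4, 38.1, 30.0] [446.  55.] [88. 34.] 71.4
jamb 0.9 [296.1, 158.2, 65.1, 45.8] [652. -47.] [136.  92.] 86.7
jamb 0.3 [385.9, 255.5, 4.7, 8.0] [ 481. -174.] [18. 22.] 44.8
cam in tool [ 0.08175697  0.00034549 -0.15740369] [-3.01300942e-01 -5.93518191e-04  9.53528914e-01] [-5.83520310e-04  9.99999734e-01  4.38059934e-04] 364.7122098955973
[-1.0668  0.9693 -0.2448] [-0.     -0.      0.0741] rows 10.518367002895827 1.8628301823157634
[-1.1694  1.8357 -0.2448] [-0.     -0.      0.0741] rows 15.757317400966423 1.8628301823157634
```

```bash
cat >> h.py <<'E'
def chain(*poses):
    "each pose [x,y,z,yaw]; prints the row and rows needed for successive calls"
    o=get_obs(); p=np.array(o['tool_pos']); R0=R.from_euler('xyz',o['orientation'],degrees=True)
    for q in poses:
        Rt=R.from_euler('xyz',[180,0,q[3]],degrees=True); d=np.array(q[:3])-p
        s=R0.inv().apply(d)/.3; r=(R0.inv()*Rt).as_rotvec()/np.pi
        print(q,' '.join('%.4f'%v for v in [*s,*r]),'rows>=%.1f'%max(np.linalg.norm(d)*1e3/41.7,np.linalg.norm(r)*180/7.16))
        p=np.array(q[:3]); R0=Rt
E
python3 -c "
from h import *
chain([.38,-.38,.25,-145],[.448,.0536,.15,-128.4],[.448,.0536,.03,-128.4],[.448,.0536,.002,-128.4])"
```

```text
[0.38, -0.38, 0.25, -145] -0.9404 0.7252 -0.0782 -0.0000 -0.0000 -0.1203 rows>=8.6
[0.448, 0.0536, 0.15, -128.4] -1.0147 1.0539 0.3333 -0.0000 0.0000 -0.0922 rows>=10.8
[0.448, 0.0536, 0.03, -128.4] 0.0000 -0.0000 0.4000 0.0000 0.0000 0.0000 rows>=2.9
[0.448, 0.0536, 0.002, -128.4] 0.0000 -0.0000 0.0933 0.0000 0.0000 0.0000 rows>=0.7
```

```bash
python3 -m inch '-0.94 0.725 -0.078 0 0 -0.12;-0.94 0.725 -0.078 0 0 -0.12;-0.94 0.725 -0.078 0 0 -0.12;-0.94 0.725 -0.078 0 0 -0.12;-0.94 0.725 -0.078 0 0 -0.12;-0.94 0.725 -0.078 0 0 -0.12;-0.94 0.725 -0.078 0 0 -0.12;-0.94 0.725 -0.078 0 0 -0.12;-0.94 0.725 -0.078 0 0 -0.12;-0.94 0.725 -0.078 0 0 -0.12'
python3 -m inch '-0.96 1 0.3 0 0 -0.092;-0.96 1 0.3 0 0 -0.092;-0.96 1 0.3 0 0 -0.092;-0.96 1 0.3 0 0 -0.092;-0.96 1 0.3 0 0 -0.092;-0.96 1 0.3 0 0 -0.092;-0.96 1 0.3 0 0 -0.092;-0.96 1 0.3 0 0 -0.092;-0.96 1 0.3 0 0 -0.092;-0.96 1 0.3 0 0 -0.092'
python3 - <<'E'
from h import *
cp=camera_params('wrist'); im=shot('wrist','w1.png')
for t,z in [('pin',.005)]:
    for d in cut_out('wrist',t)[:3]:
        v,u=np.nonzero(d['pixels']); P=np.array([ray('wrist',(a,b),z,cp)[:2] for a,b in zip(u,v)]).astype(np.float32)
        c,s,a=cv2.minAreaRect(P*1000); print(t,round(d['p'],2),d['rect'],np.round(c),np.round(s),round(a,1))
chain([.448,.0536,.03,-128.4],[.448,.0536,.002,-128.4])
E
```

```text
clock: 2.33
tool_pos: [0.3826, -0.3773, 0.2509]
orientation: [-179.9, 0.1, -144.8]
force: [-0.8, -0.1, 0.1]
opening: 0.0875
gripper_force: 0.0
clock: 3.17
tool_pos: [0.4428, 0.0241, 0.162]
orientation: [-180.0, 0.1, -128.5]
force: [1.1, 0.5, -0.1]
opening: 0.0878
gripper_force: 0.0
pin 0.86 [336.2, 201.1, 36.1, 95.0] [446.  55.] [94. 34.] 70.0
pin 0.86 [330.7, 27.2, 66.4, 123.2] [358. -50.] [90. 36.] 20.4
pin 0.58 [427.1, 191.4, 105.1, 42.1] [333. 108.] [34. 93.] 62.4
[0.448, 0.0536, 0.03, -128.4] -0.0806 0.0443 0.4369 0.0000 -0.0000 0.0011 rows>=3.2
[0.448, 0.0536, 0.002, -128.4] 0.0000 -0.0000 0.0933 0.0000 0.0000 0.0000 rows>=0.7
```

View pics/w1.png

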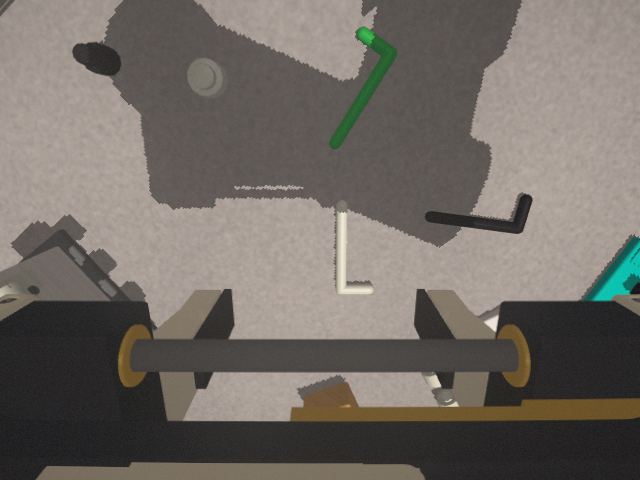

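```bash
python3 - <<'E'
from h import *
cp=camera_params('wrist')
print(get_obs()['tool_pos'],cp['mtx'])
for uv in [(342,206),(342,290),(371,290)]: print(np.round(ray('wrist',uv,.005,cp),4))
print(np.round(ray('wrist',(205,76),.022,cp),4))
chain([.448,.0536,.03,-128.4])
E
```

```text
[0.44350177 0.02637451 0.16108386] [[364.7122099    0.         323.76895064]
 [  0.         364.7122099  243.42395364]
 [  0.           0.           1.        ]]
[0.4205 0.023  0.005 ]
[0.4692 0.0867 0.005 ]
[0.4478 0.1036 0.005 ]
[ 0.4394 -0.1224  0.022 ]
[0.448, 0.0536, 0.03, -128.4] -0.0806 0.0443 0.4369 0.0000 -0.0000 0.0011 rows>=3.2
```

```bash
python3 -m inch '-0.083 0.043 0.43 0 0 0.001;-0.083 0.043 0.43 0 0 0.001;-0.083 0.043 0.43 0 0 0.001;-0.083 0.043 0.43 0 0 0.001;-0.083 0.043 0.43 0 0 0.001;-0.083 0.043 0.43 0 0 0.001'
python3 -c "
from h import *
chain([.4474,.0547,.002,-128])"
```

```text
clock: 3.77
tool_pos: [0.4488, 0.0494, 0.0337]
orientation: [-180.0, -0.0, -128.7]
force: [0.5, -0.1, 0.5]
opening: 0.0877
gripper_force: 0.0
[0.4474, 0.0547, 0.002, -128] -0.0108 0.0147 0.1057 -0.0001 -0.0002 -0.0037 rows>=0.8
```

```bash
python3 -m inch '-0.01 0.015 0.1 0 0 -0.004;-0.01 0.015 0.1 0 0 -0.004;-0.01 0.015 0.1 0 0 -0.004;-0.01 0.015 0.1 0 0 -0.004'
python3 -m inch '0 0 0 0 0 0;0 0 0 0 0 0;0 0 0 0 0 0;0 0 0 0 0 0;0 0 0 0 0 0;0 0 0 0 0 0;0 0 0 0 0 0;0 0 0 0 0 0' 1
python3 -c "
from h import *
chain([.4474,.0547,.13,-128],[.45,-.33,.15,-90],[.539,-.336,.06,-90])"
```

```text
clock: 4.1
tool_pos: [0.4477, 0.055, 0.0048]
orientation: [-179.9, 0.1, -128.0]
force: [0.5, -0.0, -0.0]
opening: 0.0878
gripper_force: 0.0
clock: 4.77
tool_pos: [0.4466, 0.0549, 0.0028]
orientation: [180.0, -0.0, -128.0]
force: [-0.5, -0.1, 0.0]
opening: 0.0398
gripper_force: 0.0
[0.4474, 0.0547, 0.13, -128] -0.0009 -0.0026 -0.4241 0.0000 -0.0001 0.0002 rows>=3.1
[0.45, -0.33, 0.15, -90] 1.0052 -0.7963 -0.0667 0.0000 0.0000 -0.2111 rows>=9.2
[0.539, -0.336, 0.06, -90] 0.0200 -0.2967 0.3000 0.0000 0.0000 0.0000 rows>=3.0
```

```bash
python3 -m inch '0 0 0 0 0 0;0 0 0 0 0 0;0 0 0 0 0 0;0 0 0 0 0 0;0 0 0 0 0 0;0 0 0 0 0 0;0 0 0 0 0 0' 1
python3 -m inch '0 0 -0.42 0 0 0;0 0 -0.42 0 0 0;0 0 -0.42 0 0 0;0 0 -0.42 0 0 0;0 0 -0.42 0 0 0'
python3 - <<'E'
from h import *
cp=camera_params('top')
for b in [(425,222,494,263),(425,290,470,333)]:
    P=[ray('top',u,.03,cp)[:2] for u in [(b[0],b[1]),(b[2],b[1]),(b[2],b[3]),(b[0],b[3])]]; print(np.round(P,3).tolist(),np.mean(P,0))
chain([.45,-.28,.15,-90],[.542,-.335,.08,-90],[.542,-.335,.014,-90])
E
```

```text
clock: 5.35
tool_pos: [0.4466, 0.0549, 0.0028]
orientation: [180.0, -0.0, -128.0]
force: [0.7, 0.3, -0.5]
opening: 0.0089
gripper_force: 30.0
clock: 5.77
tool_pos: [0.4482, 0.0558, 0.1315]
orientation: [-179.9, 0.3, -128.0]
force: [0.5, 0.3, -1.7]
opening: 0.0087
gripper_force: 30.0
[[0.582, -0.261], [0.584, -0.418], [0.491, -0.412], [0.49, -0.258]] [ 0.53671054 -0.33720013]
[[0.431, -0.256], [0.432, -0.354], [0.34, -0.35], [0.34, -0.253]] [ 0.38551917 -0.30323119]
[0.45, -0.28, 0.15, -90] 0.8785 -0.6935 -0.0652 -0.0013 0.0015 -0.2109 rows>=8.1
[0.542, -0.335, 0.08, -90] 0.1833 -0.3067 0.2333 0.0000 0.0000 0.0000 rows>=3.1
[0.542, -0.335, 0.014, -90] 0.0000 -0.0000 0.2200 0.0000 0.0000 0.0000 rows>=1.6
```

```bash
python3 -m inch '0.88 -0.69 -0.065 0 0 -0.211;0.88 -0.69 -0.065 0 0 -0.211;0.88 -0.69 -0.065 0 0 -0.211;0.88 -0.69 -0.065 0 0 -0.211;0.88 -0.69 -0.065 0 0 -0.211;0.88 -0.69 -0.065 0 0 -0.211;0.88 -0.69 -0.065 0 0 -0.211;0.88 -0.69 -0.065 0 0 -0.211;0.88 -0.69 -0.065 0 0 -0.211;0.88 -0.69 -0.065 0 0 -0.211'
python3 -m inch '0.18 -0.3 0.23 0 0 0;0.18 -0.3 0.23 0 0 0;0.18 -0.3 0.23 0 0 0;0.18 -0.3 0.23 0 0 0;0.18 -0.3 0.23 0 0 0;0.18 -0.3 0.23 0 0 0'
python3 - <<'E'
from h import *
chain([.541,-.334,.014,-91])
shot('wrist','w2.png')
E
```

```text
clock: 6.6
tool_pos: [0.4463, -0.2857, 0.1469]
orientation: [179.9, -0.0, -90.2]
force: [1.5, 0.8, -0.0]
opening: 0.0085
gripper_force: 30.0
clock: 7.1
tool_pos: [0.5362, -0.3341, 0.0773]
orientation: [179.8, 0.1, -90.0]
force: [0.5, 0.7, 0.2]
opening: 0.0089
gripper_force: 30.0
[0.541, -0.334, 0.014, -91] -0.0002 -0.0167 0.2109 0.0012 0.0004 0.0055 rows>=1.5
```

View pics/w2.png

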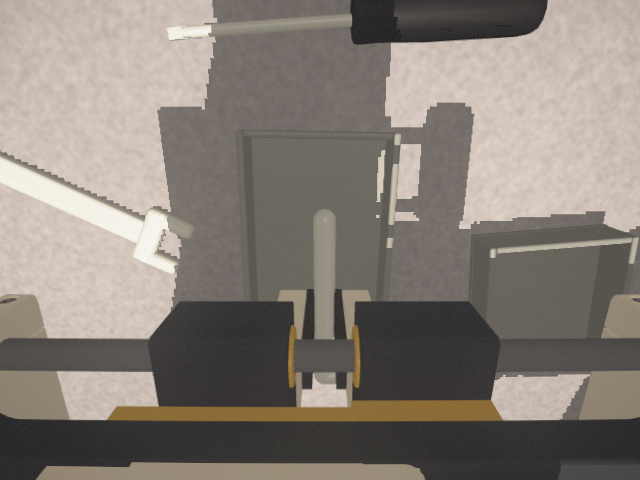

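The pin is held. The tray spans columns 243–398 around the pin at column 324, so lowering here is fine.

```bash
python3 -m inch '0 -0.01 0.213 0 0 0.004;0 -0.01 0.213 0 0 0.004;0 -0.01 0.213 0 0 0.004;0 -0.01 0.213 0 0 0.004;0 -0.01 0.213 0 0 0.004;0 -0.01 0.213 0 0 0.004'
python3 -m inch '0 0 0 0 0 0;0 0 0 0 0 0;0 0 0 0 0 0;0 0 0 0 0 0;0 0 0 0 0 0' 0.5
python3 -c "
from h import *
chain([.538,-.334,.1,-90],[.44,-.126,.09,-90],[.44,-.126,.005,-90])"
```

```text
clock: 7.65
tool_pos: [0.5419, -0.3349, 0.0183]
orientation: [-179.8, -0.1, -90.7]
force: [0.5, 0.3, -0.8]
opening: 0.009
gripper_force: 30.0
clock: 8.07
tool_pos: [0.5405, -0.3346, 0.0157]
orientation: [-180.0, -0.0, -90.7]
force: [-0.1, 0.2, 0.6]
opening: 0.0217
gripper_force: 0.0
[0.538, -0.334, 0.1, -90] -0.0018 0.0084 -0.2811 -0.0001 -0.0000 -0.0039 rows>=2.0
[0.44, -0.126, 0.09, -90] -0.6933 0.3267 0.0333 0.0000 0.0000 0.0000 rows>=5.5
[0.44, -0.126, 0.005, -90] 0.0000 -0.0000 0.2833 0.0000 0.0000 0.0000 rows>=2.0
```

```bash
python3 -m inch '0 0 -0.28 0 0 0;0 0 -0.28 0 0 0;0 0 -0.28 0 0 0' 
python3 -m inch '-0.69 0.328 0.033 0 0 0;-0.69 0.328 0.033 0 0 0;-0.69 0.328 0.033 0 0 0;-0.69 0.328 0.033 0 0 0;-0.69 0.328 0.033 0 0 0;-0.69 0.328 0.033 0 0 0;-0.69 0.328 0.033 0 0 0;-0.69 0.328 0.033 0 0 0;-0.69 0.328 0.033 0 0 0' -1
python3 -c "
from h import *
chain([.4405,-.126,.001,-90])
shot('top','t1.png'); cp=camera_params('top')
print([(np.round(d['uv']),round(d['p'],2),np.round(ray('top',d['uv'],.004,cp)[:2],3)) for d in landmark_of('top','pin')[:4]])"
```

```text
clock: 8.32
tool_pos: [0.5447, -0.3366, 0.1076]
orientation: [-179.4, -0.3, -90.6]
force: [1.8, -0.4, 1.0]
opening: 0.0219
gripper_force: 0.0
clock: 9.07
tool_pos: [0.4453, -0.1263, 0.0899]
orientation: [-179.9, -0.0, -90.7]
force: [-0.3, -0.6, 0.4]
opening: 0.0766
gripper_force: 0.0
[0.4405, -0.126, 0.001, -90] -0.0008 0.0163 0.2964 -0.0003 -0.0000 -0.0036 rows>=2.1
[(array([319., 327.]), 0.69, array([ 0.352, -0.03 ])), (array([458., 242.]), 0.46, array([ 0.544, -0.342])), (array([190., 302.]), 0.44, array([0.401, 0.257]))]
```

Pin is in the oblong tray. Now the nut.

```bash
python3 -m inch '0 0.016 0.297 0 0 0;0 0.016 0.297 0 0 0;0 0.016 0.297 0 0 0;0 0.016 0.297 0 0 0;0 0.016 0.297 0 0 0;0 0.016 0.297 0 0 0'
python3 -m inch '0 0 0 0 0 0;0 0 0 0 0 0;0 0 0 0 0 0;0 0 0 0 0 0;0 0 0 0 0 0;0 0 0 0 0 0;0 0 0 0 0 0;0 0 0 0 0 0;0 0 0 0 0 0;0 0 0 0 0 0' 1
python3 -m inch '0 0 -0.3 0 0 0;0 0 -0.3 0 0 0;0 0 -0.3 0 0 0;0 0 -0.3 0 0 0'
python3 -c "
from h import *
chain([.386,-.303,.06,-135],[.386,-.303,.01,-135])"
```

```text
clock: 9.67
tool_pos: [0.4402, -0.1269, 0.0003]
orientation: [180.0, -0.0, -90.8]
force: [0.8, 0.0, 0.9]
opening: 0.0875
gripper_force: 0.3
clock: 10.5
tool_pos: [0.4398, -0.1263, 0.0004]
orientation: [180.0, -0.0, -90.7]
force: [-0.5, -0.4, 0.1]
opening: 0.0267
gripper_force: 10.8
clock: 10.83
tool_pos: [0.4421, -0.126, 0.0936]
orientation: [-179.6, 0.0, -90.7]
force: [-0.2, 0.7, -1.5]
opening: 0.0262
gripper_force: 30.0
[0.386, -0.303, 0.06, -135] 0.5921 0.1808 0.1103 -0.0019 0.0010 0.2463 rows>=6.2
[0.386, -0.303, 0.01, -135] 0.0000 -0.0000 0.1667 0.0000 0.0000 0.0000 rows>=1.2
```

```bash
python3 -m inch '0.59 0.18 0.11 0 0 0.246;0.59 0.18 0.11 0 0 0.246;0.59 0.18 0.11 0 0 0.246;0.59 0.18 0.11 0 0 0.246;0.59 0.18 0.11 0 0 0.246;0.59 0.18 0.11 0 0 0.246;0.59 0.18 0.11 0 0 0.246;0.59 0.18 0.11 0 0 0.246;0.59 0.18 0.11 0 0 0.246;0.59 0.18 0.11 0 0 0.246'
python3 -c "
from h import *
chain([.386,-.303,.009,-135])
shot('wrist','w3.png')"
```

```text
clock: 11.67
tool_pos: [0.384, -0.302, 0.0575]
orientation: [-180.0, 0.0, -134.7]
force: [-0.5, 0.2, -0.5]
opening: 0.026
gripper_force: 30.0
[0.386, -0.303, 0.009, -135] -0.0024 -0.0072 0.1615 -0.0000 0.0000 0.0014 rows>=1.2
```

View pics/w3.png

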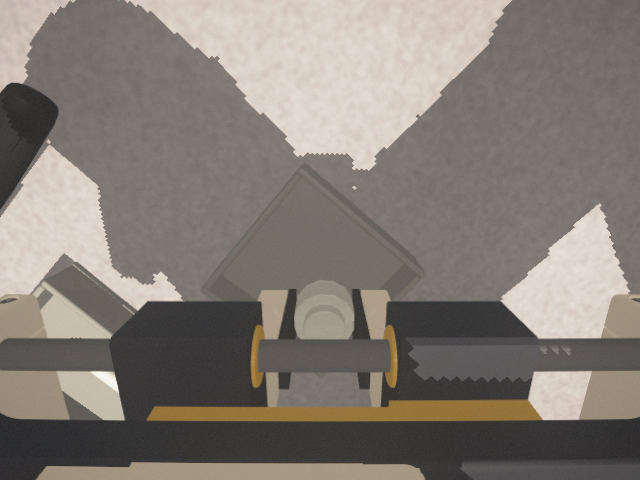

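```bash
python3 -c "
from h import *
cp=camera_params('wrist')
L,Rr,T=[ray('wrist',u,.03,cp)[:2] for u in [(203,290),(424,272),(305,165)]]
print(L,Rr,T,(L+Rr)/2,np.linalg.norm(L-Rr))
c=(L+Rr)/2
chain([.386,-.303,.009,-135],[*c,.009,-135])"
```

```text
[ 0.4343648  -0.34645772] [ 0.34034459 -0.26824953] [ 0.34540005 -0.35410993] [ 0.38735469 -0.30735363] 0.12229603173154754
[0.386, -0.303, 0.009, -135] -0.0021 -0.0070 0.1618 -0.0001 0.0001 0.0013 rows>=1.2
[np.float64(0.387354693879283), np.float64(-0.3073536276047205), 0.009, -135] 0.0071 -0.0135 -0.0000 0.0000 0.0000 0.0000 rows>=0.1
```

```bash
python3 -m inch '0.004 -0.018 0.158 0 0 0.001;0.004 -0.018 0.158 0 0 0.001;0.004 -0.018 0.158 0 0 0.001;0.004 -0.018 0.158 0 0 0.001;0.004 -0.018 0.158 0 0 0.001;0.004 -0.018 0.158 0 0 0.001'
python3 -m inch '0 0 0 0 0 0;0 0 0 0 0 0;0 0 0 0 0 0;0 0 0 0 0 0;0 0 0 0 0 0' 0.12
python3 -m inch '0 0 -0.35 0 0 0;0 0 -0.35 0 0 0;0 0 -0.35 0 0 0;0 0 -0.35 0 0 0;0 0 -0.35 0 0 0'
python3 - <<'E'
from h import *
cp=camera_params('wrist'); shot('wrist')
for t,z in [('nut',.026),('square_tray',.03)]: print([(round(d['p'],2),np.round(d['rect']),np.round(ray('wrist',np.array(d['rect'][:2])+np.array(d['rect'][2:])/2,z,cp),3)) for d in boxes_of('wrist',t)[:3]])
im=shot('top'); cp=camera_params('top')
cv2.imwrite('pics/crop1.png',cv2.resize(im[180:345,165:385,::-1],None,fx=3.6,fy=3.6,interpolation=cv2.INTER_CUBIC))
print([(round(d['p'],2),np.round(d['rect'])) for d in boxes_of('top','pin')[:4]])
chain([.40,.1,.25,180],[.39,.21,.25,175],[.49,-.05,.2,180])
E
```

```text
clock: 12.22
tool_pos: [0.3876, -0.3074, 0.0115]
orientation: [-179.9, 0.1, -135.1]
force: [-0.3, 0.3, -0.6]
opening: 0.0262
gripper_force: 30.0
clock: 12.63
tool_pos: [0.3867, -0.3073, 0.0102]
orientation: [-180.0, 0.0, -135.2]
force: [-0.6, -0.2, -1.1]
opening: 0.0387
gripper_force: 0.0
clock: 13.05
tool_pos: [0.3875, -0.3075, 0.1165]
orientation: [-179.8, 0.1, -135.2]
force: [-0.3, 0.3, -0.3]
opening: 0.0382
gripper_force: 0.0
[(0.68, array([308., 226.,  35.,  37.]), array([ 0.385, -0.309,  0.026]))]
[(0.95, array([241., 156., 175., 174.]), array([ 0.382, -0.309,  0.03 ]))]
[(0.66, array([172., 269.,  48.,  57.])), (0.48, array([314., 306.,  29.,  38.])), (0.48, array([240., 318.,  34.,  40.]))]
[0.4, 0.1, 0.25, 180] -0.9895 0.9298 -0.4528 0.0005 -0.0006 0.2491 rows>=10.3
[0.39, 0.21, 0.25, 175] 0.0333 0.3667 0.0000 0.0000 -0.0000 0.0278 rows>=2.6
[0.49, -0.05, 0.2, 180] -0.4076 -0.8343 0.1667 0.0000 0.0000 -0.0278 rows>=6.8
```

```bash
python3 -c "
from h import *
chain([.61,.02,.24,-93])"
```

```text
[0.61, 0.02, 0.24, -93] -1.2979 0.2471 -0.4213 0.0008 -0.0001 -0.2343 rows>=10.0
```

```bash
python3 -m inch '-0.65 0.124 -0.3 0 0 -0.117;-0.65 0.124 -0.3 0 0 -0.117;-0.65 0.124 -0.3 0 0 -0.117;-0.65 0.124 -0.3 0 0 -0.117;-0.65 0.124 -0.3 0 0 -0.117;-0.65 0.124 -0.3 0 0 -0.117' -1
python3 -c "
from h import *
chain([.61,.02,.24,-93])"
```

```text
clock: 13.8
tool_pos: [0.5024, -0.1403, 0.207]
orientation: [-179.8, 0.0, -113.9]
force: [0.7, -0.9, -0.2]
opening: 0.0735
gripper_force: 0.0
[0.61, 0.02, 0.24, -93] -0.6338 -0.1116 -0.1089 -0.0011 0.0001 -0.1163 rows>=4.7
```

```bash
python3 -m inch '-0.634 -0.112 -0.109 0 0 -0.116;-0.634 -0.112 -0.109 0 0 -0.116;-0.634 -0.112 -0.109 0 0 -0.116;-0.634 -0.112 -0.109 0 0 -0.116;-0.634 -0.112 -0.109 0 0 -0.116;-0.634 -0.112 -0.109 0 0 -0.116;-0.634 -0.112 -0.109 0 0 -0.116;-0.634 -0.112 -0.109 0 0 -0.116;-0.634 -0.112 -0.109 0 0 -0.116;-0.634 -0.112 -0.109 0 0 -0.116'
python3 - <<'E'
from h import *
import pickle
cp=camera_params('wrist'); shot('wrist','w4.png'); pickle.dump(cp,open('w4.pkl','wb')); o=get_obs(); print(o['tool_pos'],o['orientation'])
print([(round(d['p'],2),np.round(d['uv']),np.round(ray('wrist',d['uv'],.1,cp),4)) for d in landmark_of('wrist','jamb_axis')[:3]])
E
```

```text
clock: 14.63
tool_pos: [0.6064, 0.0155, 0.2375]
orientation: [180.0, -0.0, -93.3]
force: [0.1, 0.1, 0.7]
opening: 0.0876
gripper_force: 0.0
[0.60647932 0.01552354 0.23768357] [ 1.79986885e+02 -5.26524271e-03 -9.32889963e+01]
[(0.93, array([289., 158.]), array([ 0.6302, -0.045 ,  0.1   ]))]
```

View pics/w4.png

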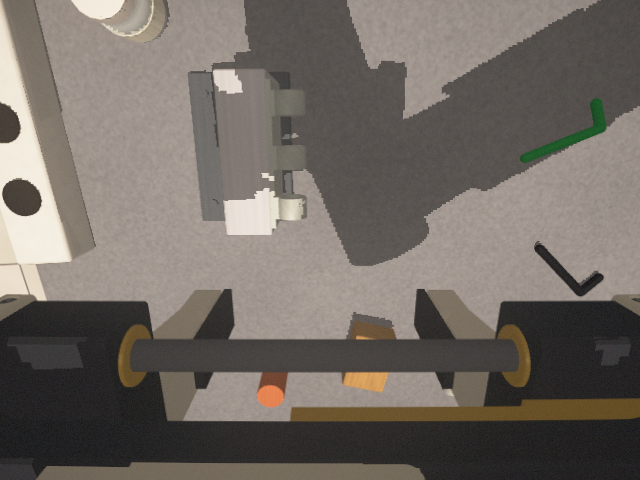

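```bash
cat > jf.py <<'E'
from h import *
import pickle
cp=pickle.load(open('w4.pkl','rb')); im=cv2.imread('pics/w4.png')
Rm=cv2.Rodrigues(np.array(cp['rvec']))[0]; cam=-Rm.T@np.array(cp['tvec']).ravel()
def mk(q,p):  # p in axis frame, q = axis x,y,yaw(deg)
    c,s=np.cos(np.radians(q[2])),np.sin(np.radians(q[2])); return np.array([q[0]+c*p[0]-s*p[1],q[1]+s*p[0]+c*p[1],.1+p[2]])
def circ(q,y): return np.array([proj('wrist',mk(q,(12*np.cos(a)/1e3,y,12*np.sin(a)/1e3)),cp) for a in np.linspace(0,2*np.pi,40)])
def draw(q,f):
    x0,y0,S=180,55,4; big=cv2.resize(im[y0:y0+190,x0:x0+150],None,fx=S,fy=S,interpolation=cv2.INTER_CUBIC)[:600]
    big=cv2.convertScaleAbs(big,alpha=1.6)
    D=lambda P,col,cl: cv2.polylines(big,[np.int32((np.array(P)+.5-[x0,y0])*S)],cl,col,1)
    for k in (-40,0,40):
        for e in (-9,9): D(circ(q,(k+e)/1e3),(0,0,255),True)
    D([proj('wrist',mk(q,(.0375+a,b,-.002)),cp) for a,b in [(-.02,-.065),(.02,-.065),(.02,.065),(-.02,.065)]],(0,255,0),True)
    cv2.imwrite('pics/'+f,big)
E
python3 - <<'E'
from jf import *
from scipy.optimize import least_squares
print(cam)
P=[ray('wrist',(c,r),.1,cp) for c,r in [(305,102),(307,207)]]; d=P[1]-P[0]; print(P,'yaw',np.degrees(np.arctan2(-d[0],d[1])))
# right (-x) silhouette column and y-edges of knuckles
obs=[(-40,305,102,90,115),(0,306,157,145,169),(40,307,207,196,220)]
def res(q):
    r=[]
    for k,c,_,a,b in obs:
        A,B=circ(q,(k-9)/1e3),circ(q,(k+9)/1e3); M=circ(q,k/1e3)
        r.append(M[:,0].max()-c); r+= [A[8:12,1].mean()-a, B[8:12,1].mean()-b]
    return np.array(r)
s=least_squares(res,[.63,-.045,-3]); print(s.x,np.round(res(s.x),1)); draw(s.x,'jf1.png')
E
```

```text
[ 0.60216066 -0.06620568  0.39487727]
[array([ 0.61473948, -0.08604425,  0.1       ]), array([ 0.61900316, -0.0052584 ,  0.1       ])] yaw -3.0211291140517322
[ 0.62884836 -0.04655147 -2.98418809] [-0.  -2.1 -0.7  0.   0.3  0.5  0.   2.   0.3]
```

View pics/jf1.png

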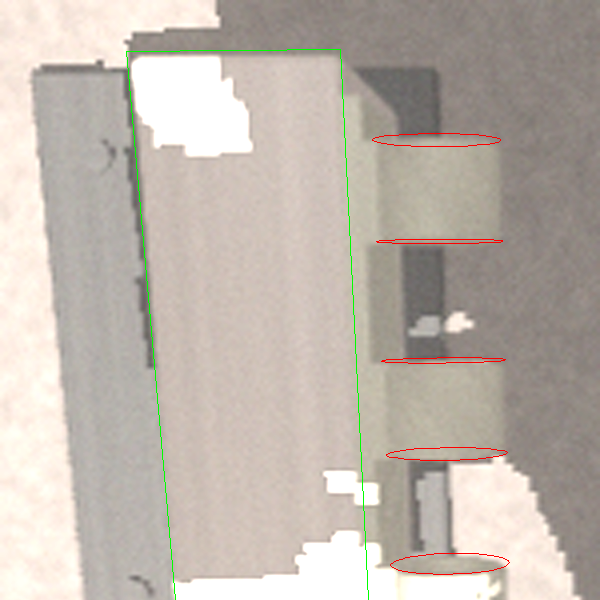

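```bash
python3 -c "
from h import *
chain([.41,.31,.22,-101])"
```

```text
[0.41, 0.31, 0.22, -101] -0.9422 0.7105 0.0594 -0.0000 -0.0000 0.0429 rows>=8.5
```

```bash
python3 -m inch '-0.94 0.71 0.06 0 0 0.043;-0.94 0.71 0.06 0 0 0.043;-0.94 0.71 0.06 0 0 0.043;-0.94 0.71 0.06 0 0 0.043;-0.94 0.71 0.06 0 0 0.043;-0.94 0.71 0.06 0 0 0.043;-0.94 0.71 0.06 0 0 0.043;-0.94 0.71 0.06 0 0 0.043;-0.94 0.71 0.06 0 0 0.043;-0.94 0.71 0.06 0 0 0.043'
python3 -m inch '0 0 0 0 0 0;0 0 0 0 0 0'
python3 - <<'E'
from h import *
import pickle
cp=camera_params('wrist'); shot('wrist','w5.png'); pickle.dump(cp,open('w5.pkl','wb'))
for t,z in [('cover_grip',.034),('cover_axis',.012),('cover',0)]:
  print(t,[(round(d['p'],2),np.round(d['uv']),np.round(ray('wrist',d['uv'],z,cp),4)) for d in landmark_of('wrist',t)[:3]])
E
```

```text
clock: 15.57
tool_pos: [0.4083, 0.3127, 0.2199]
orientation: [-180.0, 0.1, -100.8]
force: [0.3, -0.4, 0.3]
opening: 0.0877
gripper_force: 0.0
clock: 15.73
tool_pos: [0.4103, 0.3096, 0.2199]
orientation: [-180.0, 0.0, -101.0]
force: [0.4, -0.4, -0.3]
opening: 0.0877
gripper_force: 0.0
cover_grip [(0.94, array([320., 142.]), array([0.4002, 0.2405, 0.034 ])), (0.85, array([332., 304.]), array([0.4202, 0.4026, 0.034 ])), (0.58, array([496., 145.]), array([0.2429, 0.2734, 0.034 ]))]
cover_axis [(0.93, array([263., 142.]), array([0.4548, 0.231 , 0.012 ])), (0.78, array([539., 107.]), array([0.1906, 0.249 , 0.012 ])), (0.68, array([301., 333.]), array([0.4626, 0.4425, 0.012 ]))]
cover [(0.67, array([482., 143.]), array([0.2419, 0.2733, 0.    ])), (0.6, array([332., 291.]), array([0.4194, 0.4037, 0.    ])), (0.58, array([325., 144.]), array([0.3964, 0.2441, 0.    ]))]
```

View pics/w5.png

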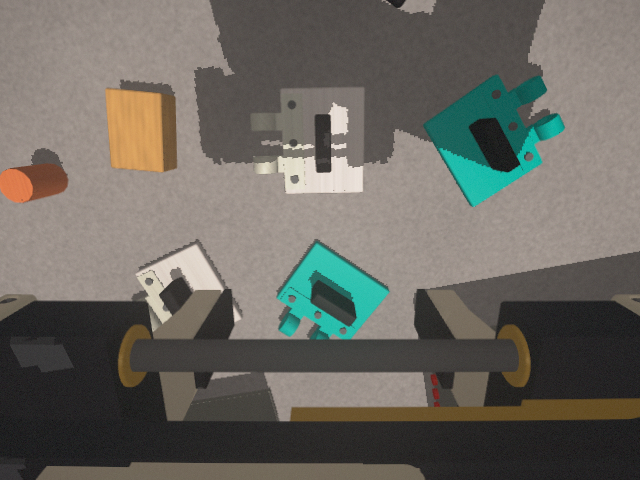

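```bash
python3 - <<'E'
from h import *
import pickle
cp=pickle.load(open('w5.pkl','rb'))
P=np.array([ray('wrist',u,.01,cp)[:2] for u in [(281,88),(364,87),(362.5,192),(285,193)]]); print(P.round(4),P.mean(0))
a=P[0]-P[1];b=P[3]-P[2];c=P[2]-P[1];d=P[3]-P[0]
print([np.degrees(np.arctan2(v[1],v[0])).round(1) for v in(a,b,c,d)],[np.linalg.norm(v).round(4) for v in(a,b,c,d)])
print([ray('wrist',u,.046,cp)[:2].round(4) for u in [(323,115),(324,172)]])
x,y=P.mean(0)
chain([.40,.242,.09,-101],[.40,.242,.015,-101])
E
```

```text
[[0.4271 0.1864]
 [0.3509 0.2003]
 [0.368  0.2973]
 [0.4452 0.2833]] [0.39780262 0.24182204]
[np.float64(-10.3), np.float64(-10.3), np.float64(80.0), np.float64(79.4)] [np.float64(0.0775), np.float64(0.0785), np.float64(0.0985), np.float64(0.0987)]
[array([0.3934, 0.2185]), array([0.4017, 0.2662])]
[0.4, 0.242, 0.09, -101] 0.2266 -0.0077 0.4327 -0.0000 0.0000 -0.0003 rows>=3.5
[0.4, 0.242, 0.015, -101] 0.0000 -0.0000 0.2500 0.0000 0.0000 0.0000 rows>=1.8
```

```bash
python3 -m inch '0.227 0 0.43 0 0 -0.004;0.227 0 0.43 0 0 -0.004;0.227 0 0.43 0 0 -0.004;0.227 0 0.43 0 0 -0.004;0.227 0 0.43 0 0 -0.004;0.227 0 0.43 0 0 -0.004;0.227 0 0.43 0 0 -0.004'
python3 -c "
from h import *
chain([.3978,.242,.015,-100.3])"
```

```text
clock: 16.52
tool_pos: [0.3986, 0.2442, 0.0921]
orientation: [-179.9, 0.1, -100.3]
force: [-0.7, -0.0, -0.1]
opening: 0.0876
gripper_force: 0.0
[0.3978, 0.242, 0.015, -100.3] 0.0081 0.0016 0.2568 -0.0005 0.0006 0.0002 rows>=1.8
```

```bash
python3 -m inch '0.006 0 0.254 0 0 0;0.006 0 0.254 0 0 0;0.006 0 0.254 0 0 0;0.006 0 0.254 0 0 0;0.006 0 0.254 0 0 0;0.006 0 0.254 0 0 0'
python3 -m inch '0 0 0 0 0 0;0 0 0 0 0 0;0 0 0 0 0 0;0 0 0 0 0 0;0 0 0 0 0 0;0 0 0 0 0 0;0 0 0 0 0 0;0 0 0 0 0 0;0 0 0 0 0 0;0 0 0 0 0 0' 1
python3 -m inch '0 0 0 0 0 0;0 0 0 0 0 0;0 0 0 0 0 0;0 0 0 0 0 0'
python3 -c "
from h import *
o=get_obs();print(o['tool_pos'],o['orientation'])
chain([.40,.24,.18,-100.3])"
```

```text
clock: 17.02
tool_pos: [0.3979, 0.2429, 0.0164]
orientation: [-179.9, 0.2, -100.2]
force: [0.2, -0.9, 0.5]
opening: 0.0875
gripper_force: 0.1
clock: 17.85
tool_pos: [0.3969, 0.2414, 0.0145]
orientation: [180.0, -0.0, -100.2]
force: [-0.3, 0.5, 0.3]
opening: 0.0264
gripper_force: 0.0
clock: 18.18
tool_pos: [0.397, 0.2415, 0.0145]
orientation: [-180.0, 0.0, -100.2]
force: [1.8, 0.5, -0.5]
opening: 0.0143
gripper_force: 30.0
[0.39699676 0.24148316 0.01452832] [-1.79994730e+02  8.58998954e-03 -1.00241139e+02]
[0.4, 0.24, 0.18, -100.3] 0.0030 -0.0108 -0.5516 -0.0000 0.0000 0.0003 rows>=4.0
```

```bash
python3 -m inch '0 0 -0.45 0 0 0;0 0 -0.45 0 0 0;0 0 -0.45 0 0 0;0 0 -0.45 0 0 0;0 0 -0.45 0 0 0;0 0 -0.45 0 0 0;0 0 -0.45 0 0 0'
python3 -c "
from h import *
chain([.515,-.04,.15,-92.9],[.522,-.0406,.1025,-92.9])"
```

```text
clock: 18.77
tool_pos: [0.3959, 0.2404, 0.148]
orientation: [179.9, -0.1, -100.3]
force: [-0.1, 0.6, -2.7]
opening: 0.0138
gripper_force: 30.0
[0.515, -0.04, 0.15, -92.9] 0.8490 -0.5574 -0.0059 0.0006 -0.0006 -0.0410 rows>=7.3
[0.522, -0.0406, 0.1025, -92.9] 0.0008 -0.0234 0.1583 0.0000 0.0000 0.0000 rows>=1.2
```

```bash
python3 -m inch '0.85 -0.557 -0.006 0 0 -0.041;0.85 -0.557 -0.006 0 0 -0.041;0.85 -0.557 -0.006 0 0 -0.041;0.85 -0.557 -0.006 0 0 -0.041;0.85 -0.557 -0.006 0 0 -0.041;0.85 -0.557 -0.006 0 0 -0.041;0.85 -0.557 -0.006 0 0 -0.041;0.85 -0.557 -0.006 0 0 -0.041;0.85 -0.557 -0.006 0 0 -0.041;0.85 -0.557 -0.006 0 0 -0.041'
python3 -m inch '0 0 0.15 0 0 0;0 0 0.15 0 0 0;0 0 0.15 0 0 0;0 0 0.15 0 0 0;0 0 0.15 0 0 0;0 0 0.15 0 0 0;0 0 0.15 0 0 0'
python3 - <<'E'
from h import *
import pickle
o=get_obs(); print(o['tool_pos'],o['orientation'],o['force'])
chain([.522,-.0406,.1025,-92.9])
cp=camera_params('wrist'); im=shot('wrist','w6.png'); pickle.dump((cp,o['tool_pos'],o['orientation']),open('w6.pkl','wb'))
print([(round(d['p'],2),np.round(d['uv'])) for t in('cover_axis','jamb_axis') for d in landmark_of('wrist',t)[:2]])
im2=shot('top','t6.png'); ct=camera_params('top')
for t,z in [('cover_axis',.1),('jamb_axis',.1)]: print([(round(d['p'],2),np.round(d['uv'],1),ray('top',d['uv'],z,ct).round(4)) for d in landmark_of('top',t)[:3]])
a=cv2.resize(im[40:420,60:460],(400,380)); b=cv2.resize(im2[140:280,260:400],(400,400))
c=np.zeros((400,800,3),np.uint8); c[:380,:400]=a; c[:,400:]=b; cv2.imwrite('pics/v6.png',c[:,:,::-1])
E
```

```text
clock: 19.6
tool_pos: [0.5148, -0.0407, 0.1488]
orientation: [179.7, -0.1, -93.0]
force: [-1.0, 0.7, -3.1]
opening: 0.0135
gripper_force: 30.0
clock: 20.18
tool_pos: [0.5167, -0.0388, 0.1075]
orientation: [-179.9, 0.0, -92.8]
force: [-0.6, -0.1, -2.6]
opening: 0.0137
gripper_force: 30.0
[ 0.51666907 -0.03877359  0.10745557] [-1.79889312e+02  3.43051304e-02 -9.28254660e+01] [-0.56505781 -0.14144309 -2.59365885]
[0.522, -0.0406, 0.1025, -92.9] 0.0052 -0.0180 0.0166 -0.0006 0.0002 0.0004 rows>=0.2
[(0.57, array([206., 304.])), (0.84, array([ 99., 296.]))]
[(0.61, array([110.6, 276.8]), array([0.4424, 0.3963, 0.1   ]))]
[(0.18, array([513.7, 251.6]), array([ 0.5036, -0.4267,  0.1   ]))]
```

View pics/v6.png

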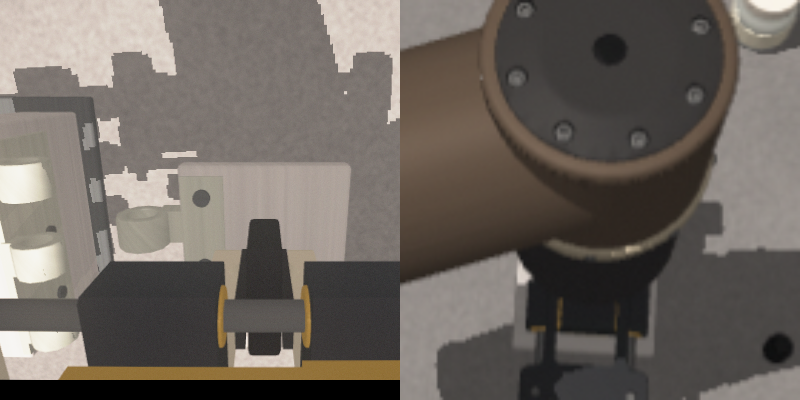

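The view shows jamb knuckles at left (full-frame (82,220) and (98,298)) and the held cover's near knuckle at (205,268), level with the gap. I've used all ten pictures, so from here I compare edges numerically.

```bash
cat > vf.py <<'E'
from h import *
import pickle
def T(P,yaw):
    c,s=np.cos(np.radians(yaw)),np.sin(np.radians(yaw)); return lambda p: np.array([P[0]+c*p[0]-s*p[1],P[1]+s*p[0]+c*p[1],P[2]+p[2]])
def rows(im,cp,M,k,hw):
    "top generatrix of a knuckle, at z=+12 mm: predicted edge pixels and measured profile edges"
    e=[proj('wrist',M((0,(k+s*hw)/1e3,.012)),cp) for s in(-1,1)]
    u=(e[0][0]+e[1][0])/2; g=cv2.GaussianBlur(im.mean(2).astype(np.float32),(0,0),1)
    a,b=int(e[0][1])-16,int(e[1][1])+16; col=g[a:b,int(u)-4:int(u)+5].mean(1); d=np.diff(col)
    pk=[(a+i+.5,round(float(d[i]),1)) for i in range(1,len(d)-1) if abs(d[i])>4 and abs(d[i])>=abs(d[i-1]) and abs(d[i])>abs(d[i+1])]
    print('k',k,'pred',np.round(e[0],1),np.round(e[1],1),'edges',pk)
E
python3 - <<'E'
from vf import *
cp,p,o=pickle.load(open('w6.pkl','rb')); im=cv2.imread('pics/w6.png')
J=T((.629,-.046,.1),-2.9)
for k in(-40,0): rows(im,cp,J,k,9)
yaw=o[2]+90; C=T((p[0],p[1],p[2]-.0145),yaw); A=T(C((.057,0,.012)),yaw)
rows(im,cp,A,-20,8)
print(A((0,0,0)))
E
```

```text
k -40 pred [ 62.6 205.3] [ 71.2 245.2] edges [(205.5, 31.2), (242.5, -32.9)]
k 0 pred [ 81.1 290.4] [ 88.7 324.9] edges [(289.5, 32.4), (321.5, -29.5), (337.5, -15.1)]
k -20 pred [192.5 259. ] [196.5 292.7] edges [(246.5, -20.8), (261.5, 4.9), (293.5, 18.2), (300.5, -45.6)]
[ 0.57359977 -0.04158333  0.10495557]
```

```bash
python3 -c "
from h import *
chain([.535,-.0426,.1025,-92.9])"
```

```text
[0.535, -0.0426, 0.1025, -92.9] 0.0080 -0.0635 0.0136 -0.0001 0.0000 0.0002 rows>=0.5
```

```bash
python3 -m inch '0.008 -0.03 0.014 0 0 0;0.008 -0.06 0.014 0 0 0;0.008 -0.0635 0.014 0 0 0;0.008 -0.0635 0.014 0 0 0;0.008 -0.0635 0.014 0 0 0;0.008 -0.0635 0.014 0 0 0;0.008 -0.0635 0.014 0 0 0;0.008 -0.0635 0.014 0 0 0'
python3 - <<'E'
from vf import *
o=get_obs(); p,r=o['tool_pos'],o['orientation']; print(p,r)
chain([.535,-.0426,.1025,-92.9],[.56,-.0438,.1025,-92.9])
cp=camera_params('wrist'); im=shot('wrist')
J=T((.629,-.046,.1),-2.9)
for k in(-40,0): rows(im,cp,J,k,9)
yaw=r[2]+90; C=T((p[0],p[1],p[2]-.0145),yaw); A=T(C((.057,0,.012)),yaw)
rows(im,cp,A,-20,8)
E
```

```text
clock: 21.15
tool_pos: [0.5347, -0.0426, 0.1022]
orientation: [-180.0, 0.0, -92.9]
force: [-0.2, 1.1, -3.6]
opening: 0.0137
gripper_force: 30.0
[ 0.53473543 -0.04255348  0.10221533] [-1.79998476e+02  3.28504476e-03 -9.28568545e+01]
[0.535, -0.0426, 0.1025, -92.9] 0.0001 -0.0009 -0.0009 -0.0000 0.0000 0.0002 rows>=0.0
[0.56, -0.0438, 0.1025, -92.9] -0.0002 -0.0834 -0.0000 0.0000 0.0000 0.0000 rows>=0.6
k -40 pred [ 98.2 214.8] [105.9 255.5] edges [(214.5, 4.3), (253.5, -4.6)]
k 0 pred [114.8 301.6] [121.6 336.6] edges [(333.5, -5.1), (338.5, -12.2)]
k -20 pred [192.5 259.1] [196.5 292.8] edges [(247.5, 5.1), (300.5, -21.6)]
```

Cover knuckle rows 260–294 sit centred in the gap, rows 254–301. Advancing slowly.

```bash
python3 -m inch '0 -0.01 -0.001 0 0 0;0 -0.02 -0.001 0 0 0;0 -0.03 -0.001 0 0 0;0 -0.04 -0.001 0 0 0;0 -0.05 -0.001 0 0 0;0 -0.06 -0.001 0 0 0;0 -0.07 -0.001 0 0 0;0 -0.08 -0.001 0 0 0;0 -0.084 -0.001 0 0 0;0 -0.084 -0.001 0 0 0'
python3 -m inch '0 0 0 0 0 0;0 0 0 0 0 0;0 0 0 0 0 0'
python3 - <<'E'
from h import *
o=get_obs(); print(o['tool_pos'],o['force'])
chain([.5705,-.0443,.1025,-92.9])
E
```

```text
clock: 22.03
tool_pos: [0.5604, -0.0439, 0.1023]
orientation: [180.0, -0.0, -92.9]
force: [1.1, -0.4, -3.2]
opening: 0.0141
gripper_force: 30.0
clock: 22.28
tool_pos: [0.5599, -0.0438, 0.1024]
orientation: [180.0, 0.0, -92.9]
force: [0.4, 0.3, -2.5]
opening: 0.0138
gripper_force: 30.0
[ 0.55992231 -0.04384063  0.10244114] [ 0.4066561   0.27081477 -2.51880103]
[0.5705, -0.0443, 0.1025, -92.9] -0.0002 -0.0353 -0.0002 0.0000 0.0000 0.0002 rows>=0.3
```

```bash
python3 -m inch '0 -0.008 0 0 0 0;0 -0.016 0 0 0 0;0 -0.022 0 0 0 0;0 -0.028 0 0 0 0;0 -0.032 0 0 0 0;0 -0.032 0 0 0 0;0 -0.032 0 0 0 0'
python3 -m inch '0 -0.0017 0 0 0 0;0 -0.0017 0 0 0 0;0 -0.0017 0 0 0 0;0 -0.0017 0 0 0 0'
python3 -m inch '0 -0.0017 0 0 0 0;0 -0.0017 0 0 0 0;0 -0.0017 0 0 0 0;0 -0.0017 0 0 0 0'
python3 -m inch '0 -0.0017 0 0 0 0;0 -0.0017 0 0 0 0;0 -0.0017 0 0 0 0;0 -0.0017 0 0 0 0'
```

```text
clock: 22.87
tool_pos: [0.5697, -0.0443, 0.1023]
orientation: [180.0, -0.0, -92.9]
force: [0.9, -0.1, -2.8]
opening: 0.0139
gripper_force: 30.0
clock: 23.2
tool_pos: [0.5702, -0.0444, 0.1025]
orientation: [-180.0, 0.0, -92.9]
force: [0.1, -0.5, -2.6]
opening: 0.0133
gripper_force: 30.0
clock: 23.53
tool_pos: [0.5707, -0.0444, 0.1024]
orientation: [-180.0, 0.0, -92.9]
force: [-0.6, 0.6, -2.3]
opening: 0.014
gripper_force: 30.0
clock: 23.87
tool_pos: [0.5712, -0.0444, 0.1024]
orientation: [180.0, -0.0, -92.9]
force: [0.8, 0.1, -2.4]
opening: 0.0137
gripper_force: 30.0
```

```bash
for i in 1; do
python3 -m inch '0 -0.0017 0 0 0 0;0 -0.0017 0 0 0 0;0 -0.0017 0 0 0 0;0 -0.0017 0 0 0 0'
python3 -m inch '0 -0.0017 0 0 0 0;0 -0.0017 0 0 0 0;0 -0.0017 0 0 0 0;0 -0.0017 0 0 0 0'
python3 -m inch '0 -0.0017 0 0 0 0;0 -0.0017 0 0 0 0;0 -0.0017 0 0 0 0;0 -0.0017 0 0 0 0'; done | grep -E 'pos|force'
```

```text
tool_pos: [0.5717, -0.0444, 0.1024]
force: [-0.0, -0.3, -2.7]
gripper_force: 30.0
tool_pos: [0.5722, -0.0445, 0.1024]
force: [0.5, 0.0, -3.6]
gripper_force: 30.0
tool_pos: [0.5727, -0.0445, 0.1024]
force: [-0.2, -0.5, -4.0]
gripper_force: 30.0
```

```bash

python3 -m inch '0 -0.0017 0 0 0 0;0 -0.0017 0 0 0 0;0 -0.0017 0 0 0 0;0 -0.0017 0 0 0 0' | grep -E 'pos|force'
```

```text
tool_pos: [0.5732, -0.0445, 0.1024]
force: [0.3, 0.8, -2.4]
gripper_force: 30.0
```

Within 0.4 mm of the predicted contact at 0.5736; I'll find the actual contact step by step.

```bash

python3 -m inch '0 -0.0013 0 0 0 0;0 -0.0013 0 0 0 0;0 -0.0013 0 0 0 0;0 -0.0013 0 0 0 0' | grep -E 'pos|force'
python3 -m inch '0 -0.0013 0 0 0 0;0 -0.0013 0 0 0 0;0 -0.0013 0 0 0 0;0 -0.0013 0 0 0 0' | grep -E 'pos|force'
```

```text
tool_pos: [0.5736, -0.0445, 0.1024]
force: [1.0, -1.4, -3.3]
gripper_force: 30.0
tool_pos: [0.574, -0.0445, 0.1024]
force: [-0.3, -0.9, -2.7]
gripper_force: 30.0
```

```bash

python3 -m inch '0 -0.0013 0 0 0 0;0 -0.0013 0 0 0 0;0 -0.0013 0 0 0 0;0 -0.0013 0 0 0 0' | grep -E 'pos|force'
```

```text
tool_pos: [0.5741, -0.0446, 0.1023]
force: [-1.4, 0.1, -2.4]
gripper_force: 30.0
```

```bash

python3 -m inch '0 -0.0013 0 0 0 0;0 -0.0013 0 0 0 0;0 -0.0013 0 0 0 0;0 -0.0013 0 0 0 0' | grep -E 'pos|force'
```

```text
tool_pos: [0.5742, -0.0446, 0.1022]
force: [-3.9, 0.9, -1.1]
gripper_force: 30.0
```

Contact is at x≈0.5741, so I back off about 1.5 mm to the true position.

```bash

python3 -m inch '0 0.004 0 0 0 0;0 0.0077 0 0 0 0;0 0.0077 0 0 0 0;0 0.0077 0 0 0 0;0 0.0077 0 0 0 0;0 0.0077 0 0 0 0;0 0.0077 0 0 0 0;0 0.0077 0 0 0 0' | grep -vE 'clock'
python3 - <<'E'
from vf import *
o=get_obs(); p,r=o['tool_pos'],o['orientation']; print(p,r)
cp=camera_params('wrist'); im=shot('wrist')
J=T((.6295,-.0465,.1),-2.9)
for k in(-40,0): rows(im,cp,J,k,9)
yaw=r[2]+90; C=T((p[0],p[1],p[2]-.0145),yaw); A=T(C((.057,0,.012)),yaw)
rows(im,cp,A,-20,8); print(A((0,0,0)))
shot('top'); ct=camera_params('top'); print([(round(d['p'],2),np.round(ray('top',d['uv'],.004,ct),3)) for t in('pin','nut') for d in landmark_of('top',t)])
E
```

```text
tool_pos: [0.5726, -0.0444, 0.1025]
orientation: [-180.0, 0.0, -92.9]
force: [-0.2, 0.4, -3.5]
opening: 0.0139
gripper_force: 30.0
[ 0.57259694 -0.04444414  0.10247   ] [-1.79990660e+02  1.98241830e-03 -9.28606304e+01]
k -40 pred [187.4 213.3] [192.1 254.3] edges [(214.5, 4.7), (252.5, -4.1), (260.5, 4.2)]
k 0 pred [197.4 300.6] [201.6 335.7] edges [(293.5, -4.0), (300.5, -23.3)]
k -20 pred [192.4 259.1] [196.4 292.9] edges [(261.5, 4.8), (292.5, -5.6), (300.5, -23.3)]
[ 0.62952591 -0.04728882  0.09997   ]
[(0.71, array([ 0.548, -0.34 ,  0.004])), (0.64, array([0.343, 0.107, 0.004])), (0.54, array([ 0.351, -0.036,  0.004])), (0.47, array([ 0.553, -0.345,  0.004])), (0.44, array([ 0.388, -0.31 ,  0.004]))]
```

```bash
python3 -c "
from plant import *
print(close_job())"
```

```text
the job is handed in; nothing more can be done
None
```

The job is handed in at about 25 s of the 72 s: the pin is in the oblong tray, the nut is in the square tray, and the gripper holds the two-knuckle cover in the jamb gaps. By my measurements the hole axes line up to about 1 mm, the cover is level, and it does not press on the jamb; the result was not reported back.

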